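Set the crimp-size dial on the hose press console and confirm it

TASK

On the hose-press console, gently push the steel post of the blue dial round with the fingertips, without gripping it, until the dial's white index mark lines up with the yellow line of the scale around it. Then press the green button fully in to confirm the setting and move clear, leaving the dial lined up. Do not press the red button, and leave the loose crimping dies and the ferrule standing where they are.

Things in the scene. Friction and masses are not known exactly. Their poses are not given: they have to be found in the camera images.
- dial (a joint): angle of the blue dial (rad), growing anticlockwise seen from above; 0 or a full turn when the mark points along the console's +x. It starts at 1.6 to 4.7 and turns within -3 to 9; the yellow line lies at -1.0 to 1.0, so either way round can be the shorter and both are open. About 2 to 4 N at the post turns it; it stays where it is left. More than 35 N on it in all, as when the post is pinched, is too rough
- dial_centre (a point): point on the vertical axis of the blue dial at the level of its top face (76 mm above the bench). The dial is a level disc, 128 mm across and 14 mm thick
- dial_mark (a point): outer end of the white index mark (a 4 mm wide radial line on the dial's top face that also runs down its rim), 65 mm from the dial's axis, at the level of the top face
- dial_post (a point): the upright steel post on the dial, diametrically opposite the index mark and 45 mm from the axis: 16 mm in diameter, standing 34 mm above the dial's top face; this point is on its axis, half-way up (17 mm above the dial's top face). It is pushed sideways to turn the dial
- target_line (a point): inner end of the yellow target line, 65 mm from the dial's axis, beside the dial's rim. The line is 4 mm wide and 18 mm long, radial, on the flat black scale ring (168 mm across, its face 14 mm below the dial's top face); the ring's other ticks are short, thin and white. The ring does not turn
- green (a joint): travel of the green confirm button (m): 0 released, 0.006 fully in; springs back; about 5 N presses it fully in
- green_top (a point): centre of the top of the green button (28 mm in diameter, pressed straight down), on the console beside the dial; the green and red buttons are 90 mm apart and may stand in either place
- red (a joint): travel of the red stop button (m): 0 released, 0.006 fully in; must not be pressed
- red_top (a point): centre of the top of the red button, same make and height as the green one
- console: the fixed blue console box with an aluminium top: 200 mm (x) by 300 mm (y) by 60 mm high; origin at the centre of its underside. The dial's axis is at x 0, y +55 mm of it, the two buttons at x -45 and +45 mm, y -105 mm
- die_large: loose round crimping die set of dark steel, 64 mm in diameter, 55 mm high, standing on the bench beside the console; origin at the centre of its underside; leave it alone
- die_small: loose round crimping die set, 50 mm in diameter, 45 mm high, standing on the bench; origin at the centre of its underside; leave it alone
- ferrule: loose steel hose ferrule (open tube), 32 mm in diameter, 45 mm high, standing on the bench; origin at the centre of its underside; leave it alone

How it is judged:
On the way, in this order (a step that is already met when the one before it is completed fails the run):
1. the dial's white mark is at rest lined up with the yellow line (horizontal distance between dial_mark and target_line below 0.004 m and velocity of joint dial between -0.03 and 0.03 rad/s), for 0.3 s.
2. the green button is pressed fully in with the dial lined up (horizontal distance between dial_mark and target_line below 0.004 m and value of joint green above 0.0045 m), for 0.05 s.
At the end, for the whole second after the job is handed in: the dial rests with its white mark within 4 mm of the yellow line at the rim; the green button was pressed in after that (at least 4.5 of its 6 mm) and is out again; the red button is out; both dies and the ferrule are within 20 mm of where they stood (all of step 1 and value of joint each of green, red below 0.0015 m and distance of each of die_large, die_small, ferrule from where it was at the start of the episode below 0.02 m); the robot touches nothing.
It fails at once if the red stop button was pressed (value of joint red above 0.003 m).
It fails at once if the dial or its post was gripped, or pushed with more than 35 N in all (contact force between the fingers and dial above 35 N).
It fails at once if the large die was moved, lifted or knocked over (distance of die_large from where it was at the start of the episode above 0.02 m or angle between die_large's own z axis and vertical above 0.3 rad).
It fails at once if the small die was moved, lifted or knocked over (distance of die_small from where it was at the start of the episode above 0.02 m or angle between die_small's own z axis and vertical above 0.3 rad).
It fails at once if the ferrule was moved, lifted or knocked over (distance of ferrule from where it was at the start of the episode above 0.02 m or angle between ferrule's own z axis and vertical above 0.3 rad).
It also fails if it takes over 54 s, if anything falls off the work surface, if the arm or the gripper's body presses on something with over 40 N, if the wrist force passes 120 N, or if a joint passes its speed limit or range.

ROBOT

A 6-joint arm with a two-finger parallel gripper is mounted at the origin on the work surface. World frame = base frame: x ahead of the robot, y to its left, z up, the work surface at z = 0. Lengths are in m, angles in rad, forces in N, time in s.
With the tool pointing down it reaches from about 0.375 to 0.975 m from the base axis. Payload 3.8 kg.
Tool frame: the origin (TCP) lies midway between the tips of the shut fingers; the grasp point (between the pads) lies 19 mm behind it; z points along the fingers, y is the direction in which the jaws open and shut (so a half turn about z gives the same grasp; the last joint's range is limited). The gripper opens to 85 mm and grips with 20 to 120 N. Pads are 22 mm wide; open, the fingers measure 114 mm over their backs; the gripper's body (76 mm by 85 mm) begins 54 mm behind the grasp point. The pads swing forward as they close: fully open they stand 13 mm farther back than shut.
Start: joints at [-1.341, 0.264, 1.604, -0, 1.274, -0.037], TCP at [0.178, -0.651, 0.231] pointing down, gripper open.
Joint ranges: [-2.63, 2.63], [-0.94, 2.18], [0.31, 2.57], [-1.31, 4.45], [0, 2.66], [-2.55, 2.55]. Speed limits (rad/s): [2.57, 2.57, 3.14, 3.14, 3.14, 3.14].

INTERFACE

Orientations are given as a rotation vector (axis times angle).
In Python, from workcell import bot gives the robot as it stands.
- The arm moves only by the tool drive_tool, never from a script. Its argument "deltas" is a list of rows, each an object with "hand": the opening, from 0 (shut) to 1 (fully open); "offset": the shift along the world's x, y, z in cm, a list of three; "angular": the turn, a rotation vector about the world's x, y, z in degrees, a list of three. A call has 1 to 8 rows; each row is the pose to reach, as a shift and turn from the pose commanded when the call began; what a row does not reach only later rows make up. A row lasts 1/8 s, in which the tool goes at most 62.5 mm and 10.7 degrees, less where a joint would pass 70% of its speed; a pose out of reach is approached as far as the arm can. A call with a gripper value outside its range is refused whole. The fingers move at their own pace and stop on an object; "force" is the grip in N (left out, the last holds). Time passes only in rows, so rows that repeat a pose let the fingers close. It gives the time, the measured TCP pose, the force and the opening at its end, in the units of the state.
- bot.read_state(): the state, without advancing time (a new reading comes with each control period).
- bot.read_camera(name): name is "scene" or "top" or "wrist"; returns a dict with "frame" (420x560x3 uint8, blue, green, red), "mtx" (3x3 intrinsics, pixels), "R" (3x3) and "t" (3): a world point X has camera coordinates R X + t. Camera axes: x right, y down, z forward; pixel columns grow to the right and rows downward; lengths in m; the calibration is good to about 2 mm. A picture is of the moment at which its call begins. There is no depth.
- bot.finish_job(): hands the job in, once; it reports no verdict.
The state is a dict: "time": time; "q": joint angles; "joint_vel": joint speeds; "joint_torque": joint torques, N m; "tool_pos": TCP position; "tcp_rot": TCP orientation; "wrist_force": force on the tool from outside, world axes, zero at the start; "torque": the same for the moment, N m; "width": opening from 0.0 (shut) to 1.0 (fully open).
Only numpy, scipy, OpenCV 4.12 (cv2) and the standard library are available. Lean on these libraries where they do the work, as an engineer would, in place of code of your own. Each camera call takes 0.05 s, during which the arm holds its last target. There are 200 camera calls.

## Working session

There is one attempt and no reset: what is moved stays moved. The work goes in short steps, Python scripts to look and compute and a tool call to move; the robot and the scene stay as the last step left them, time stands still between calls to the robot, and variables do not carry over. Pictures are saved under pics/ and viewed, about 8 in all and at most 12, crops included, and the job is handed in when it is done.

Besides the shell and the picture viewer there is one more tool, called after "Call:" by a JSON object that holds its "method" and its "body", one argument or row to a line. drive_tool: Moves the arm, as the interface text tells. Its arguments: {"type":"object","properties":{"deltas":{"type":"array"},"force":{"type":"number"}},"required":["deltas"]}

```bash
ls; mkdir -p pics
python3 - <<'E'
from workcell import bot
import cv2,numpy as np
s=bot.read_state();print(s['time'],s['tool_pos'],s['tcp_rot'],s['width'])
for n in('scene','top'):
    c=bot.read_camera(n);cv2.imwrite(f'pics/{n}0.png',c['frame']);np.savez(f'pics/{n}0.npz',**c)
    print(n,-c['R'].T@c['t'],c['mtx'][0,0])
a=[cv2.imread(f'pics/{n}0.png') for n in('scene','top')]
E
```

```text
pics
0.0 [ 0.17780859 -0.65038957  0.22994076] [-3.11143672e+00 -4.17605444e-01  3.41897243e-04] 1.0000658627928969
scene [ 1.24195693 -0.03440898  0.68868004] 453.77093562835967
top [0.47702968 0.0549467  1.12613374] 463.5495211348436
```

View pics/top0.png

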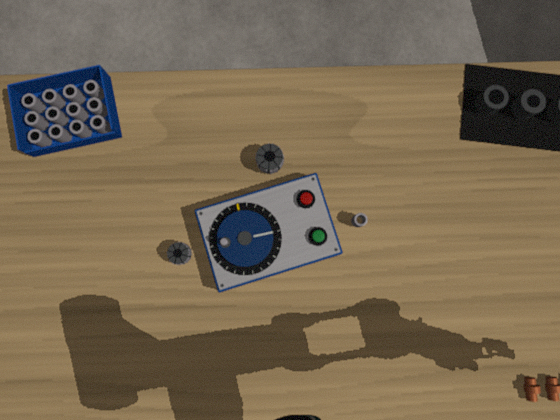

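View pics/scene0.png

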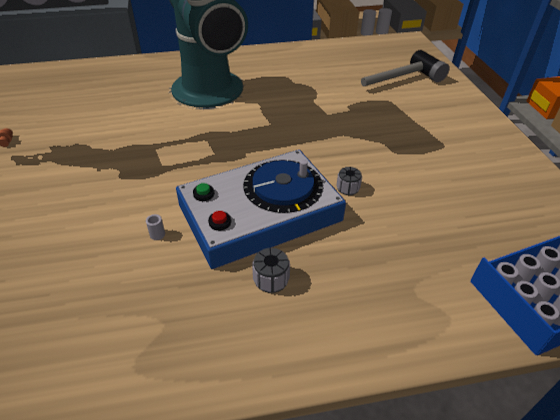

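The top view shows the dial centred near (245,238), its mark pointing right (tip near 272,233) and the post at (224,241). The yellow line is at (238,207), green at (318,237) and red at (306,199). The large die is at (269,158), the small die at (179,253) and the ferrule at (360,220). The scene view agrees.

```bash
cat > h.py <<'E'
import cv2,numpy as np
def ray(c,uv,z):
    d=c['R'].T@np.linalg.solve(c['mtx'],[uv[0],uv[1],1]);o=-c['R'].T@c['t']
    return o+d*(z-o[2])/d[2]
def blob(m,near=None,r=None):
    m=m.astype(np.uint8)*255
    if near is not None:
        k=np.zeros_like(m);cv2.circle(k,near,r,255,-1);m&=k
    cs,_=cv2.findContours(m,cv2.RETR_EXTERNAL,cv2.CHAIN_APPROX_NONE)
    return max(cs,key=cv2.contourArea) if cs else None
def cen(ct):
    return ct.reshape(-1,2).mean(0)
E
python3 - <<'E'
from h import *
c=dict(np.load('pics/top0.npz'));f=c['frame'];h=cv2.cvtColor(f,cv2.COLOR_BGR2HSV);H,S,V=[h[...,i].astype(int) for i in range(3)]
ctr=(245,238)
b=blob((H>100)&(H<125)&(S>100)&(V>40),ctr,36);e=cv2.fitEllipse(cv2.convexHull(b));print('dial',e)
C=ray(c,e[0],.076);print(C,'diam',np.mean(e[1])/c['mtx'][0,0]*(1.126-.076))
def ctr_of(m,n,r):
    m=m.astype(np.uint8);k=np.zeros_like(m);cv2.circle(k,n,r,1,-1);ys,xs=np.nonzero(m&k);return np.array([xs.mean(),ys.mean()]),len(xs)
for nm,m,n,r,z in[('yellow',(H>20)&(H<35)&(S>150)&(V>120),(238,207),10,.062),('mark',(S<110)&(V>150),(263,235),12,.076),
 ('post',(S<110)&(V>90),(224,241),9,.110),('green',(H>45)&(H<85)&(S>120),(318,237),14,.075),('red',((H<8)|(H>172))&(S>150),(306,199),14,.075)]:
    p,k=ctr_of(m,n,r);w=ray(c,p,z);v=w-C;print(nm,p,k,w,'rel',np.hypot(*v[:2]),np.arctan2(v[1],v[0]))
for nm,p,z in[('large',(270,157),.055),('small',(179,253),.045),('ferr',(360,220),.045)]:print(nm,ray(c,p,z))
E
```

```text
dial ((244.57618713378906, 238.0321044921875), (56.872562408447266, 57.116966247558594), 53.79475784301758)
[0.53796633 0.12042104 0.076     ] diam 0.12910055952143823
yellow [237.61538462 206.15384615] 13 [0.61288331 0.13586851 0.062     ] rel 0.07649298711949616 0.2033446645696027
mark [262.9375 233.6875] 16 [0.54659172 0.07865215 0.076     ] rel 0.04265017052742642 -1.3671560335377069
post [223.7173913 241.2173913] 46 [0.53035893 0.16402145 0.11      ] rel 0.04425910706223345 1.7435375113021299
green [317.98571429 235.44285714] 140 [ 0.53906071 -0.0460095   0.075     ] rel 0.16643413219535777 -1.5642208816127803
red [305.98540146 197.93430657] 137 [ 0.62571709 -0.02199925  0.075     ] rel 0.16728339289155955 -1.0185940111933465
large [0.7285197  0.05784051 0.055     ]
small [0.50951833 0.2749504  0.045     ]
ferr [ 0.57413552 -0.14884539  0.045     ]
```

Run:
```python
import cv2
f=cv2.imread('pics/top0.png')[165:300,170:380];cv2.imwrite('pics/crop0.png',cv2.resize(f,None,fx=3.7,fy=3.7,interpolation=cv2.INTER_CUBIC))
```

```text
(no output)
```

View pics/crop0.png

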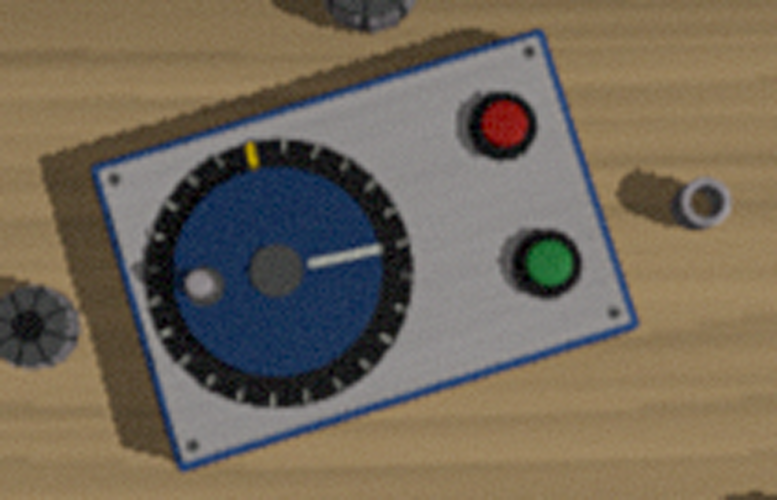

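Call:
{"method": "drive_tool", "body": {
  "deltas": [
    {"hand":0,"offset":[1,3,0],"angular":[0,0,0]},
    {"hand":0,"offset":[3,8,0],"angular":[0,0,0]},
    {"hand":0,"offset":[5.5,13,0],"angular":[0,0,0]},
    {"hand":0,"offset":[8,18,0],"angular":[0,0,0]},
    {"hand":0,"offset":[10.5,23,0],"angular":[0,0,0]},
    {"hand":0,"offset":[13,28,0],"angular":[0,0,0]},
    {"hand":0,"offset":[15.5,33,0],"angular":[0,0,0]},
    {"hand":0,"offset":[18,38,0],"angular":[0,0,0]}
  ],
  "force": 20
}}

```text
time: 1.1
tool_pos: [0.3582, -0.2693, 0.231]
tcp_rot: [-3.114, -0.417, -0.0]
wrist_force: [1.4, 0.5, -0.0]
width: 0.004
```

Call:
{"method": "drive_tool", "body": {
  "deltas": [
    {"hand":0,"offset":[2.5,5.5,0],"angular":[0,0,0]},
    {"hand":0,"offset":[5,11,0],"angular":[0,0,0]},
    {"hand":0,"offset":[7.5,17,0],"angular":[0,0,-1]},
    {"hand":0,"offset":[10,23,0],"angular":[0,0,-2]},
    {"hand":0,"offset":[13,29,0],"angular":[0,0,-3]},
    {"hand":0,"offset":[16.5,35.5,0],"angular":[0,0,-4]},
    {"hand":0,"offset":[20,41.5,0],"angular":[0,0,-4]},
    {"hand":0,"offset":[20.5,44.1,0],"angular":[0,0,-4]}
  ]
}}

```text
time: 2.1
tool_pos: [0.5637, 0.172, 0.2307]
tcp_rot: [3.126, 0.31, -0.001]
wrist_force: [-0.5, -1.2, 0.0]
width: -0.004
```

Run:
```python
from h import *
from workcell import bot
c=bot.read_camera('wrist');cv2.imwrite('pics/w1.png',c['frame']);np.savez('pics/w1.npz',**c)
s=bot.read_state();print(s['time'],s['tool_pos'],s['tcp_rot'],s['q'],s['wrist_force'],s['width'])
```

```text
2.15 [0.56520409 0.17775822 0.23062544] [-3.120995   -0.31248294 -0.00312454] [0.25996259 0.10756607 1.78897843 0.00487057 1.24228882 1.6296133 ] [3.22051381 3.59730571 0.34420277] -0.003477521862264016
```

View pics/w1.png

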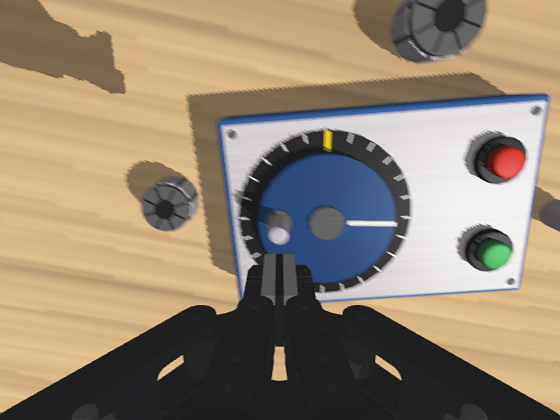

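The wrist view shows the dial hub at (327,223), the mark running right to (397,224), the yellow line at (328,140), the post top at (278,235) and the green button at (492,253). The fingers don't hide any of them. I'll measure from this view.

```bash
cat > m.py <<'E'
from h import *
def meas(c,ctr,yn,yr,C=None):
    f=c['frame'];h=cv2.cvtColor(f,cv2.COLOR_BGR2HSV);H,S,V=[h[...,i].astype(int) for i in range(3)]
    def pts(m,z):
        v,u=np.nonzero(m);return np.array([ray(c,(a,b),z)[:2] for a,b in zip(u,v)])
    if C is None:
        b=blob((H>100)&(H<125)&(S>100)&(V>40),ctr,95);e=cv2.fitEllipse(cv2.convexHull(b))
        # drop to rays
        hp=np.array([ray(c,p,.076)[:2] for p in cv2.convexHull(b).reshape(-1,2)])
        (cx,cy),r=cv2.minEnclosingCircle(hp.astype(np.float32)*1000);print('disc',cx,cy,r);C=np.array([cx,cy])/1000
    k=np.zeros(f.shape[:2],np.uint8);cv2.circle(k,yn,yr,1,-1)
    y=pts((H>20)&(H<35)&(S>130)&(V>100)&(k>0),.062)
    w=pts((S<70)&(V>150),.076);r=np.hypot(*(w-C).T);w=w[(r>.025)&(r<.062)]
    ang=lambda p:np.arctan2(*(p-C).mean(0)[::-1])
    return C,ang(y),len(y),y.mean(0),w
E
python3 - <<'E'
from m import *
c=dict(np.load('pics/w1.npz'));print('cam',-c['R'].T@c['t'])
C,ya,n,ym,w=meas(c,(327,223),(328,140),14)
print(C,'yellow',ya,n,np.hypot(*(ym-C)))
a=np.arctan2(*(w-C).T[::-1]);w=w[abs(a+1.37)<.5];d=(w-C).mean(0);print('mark',np.arctan2(d[1],d[0]),len(w),np.hypot(*d))
for nm,p,z in[('hub',(327,223),.078),('post',(278,235),.11),('green',(496,256),.078),('red',(508,161),.078)]:print(nm,ray(c,p,z))
from workcell import bot
s=bot.read_state();print(s['tool_pos'],s['tcp_rot'],s['joint_vel'])
E
```

```text
cam [0.64040449 0.18714573 0.37377642]
disc 540.649658203125 122.31393432617188 65.80703735351562
[0.54064966 0.12231393] yellow 0.20425884504324954 168 0.07347540998311046
mark -1.4204564928244234 226 0.04365072670369808
hub [0.53961349 0.12173717 0.078     ]
post [0.53204572 0.16659213 0.11      ]
green [ 0.53837137 -0.04542331  0.078     ]
red [ 0.62708498 -0.0202971   0.078     ]
[0.56520409 0.17775822 0.23062544] [-3.120995   -0.31248294 -0.00312454] [-0.05621396 -0.0564527   0.06546497 -0.03941702  0.03855411 -0.11528715]
```

Call:
{"method": "drive_tool", "body": {
  "deltas": [
    {"hand":0,"offset":[0.2,0.1,-2],"angular":[0,0,-1]},
    {"hand":0,"offset":[0.2,0.1,-5],"angular":[0,0,-1]},
    {"hand":0,"offset":[0.2,0.1,-8.5],"angular":[0,0,-1]},
    {"hand":0,"offset":[0.2,0.1,-11.5],"angular":[0,0,-1]},
    {"hand":0,"offset":[0.2,0.1,-13.5],"angular":[0,0,-1]},
    {"hand":0,"offset":[0.2,0.1,-13.9],"angular":[0,0,-1]},
    {"hand":0,"offset":[0.2,0.1,-13.9],"angular":[0,0,-1]}
  ]
}}

```text
time: 3.02
tool_pos: [0.5652, 0.1705, 0.0926]
tcp_rot: [-3.129, -0.281, -0.001]
wrist_force: [0.4, -0.3, 0.1]
width: 0.001
```

Run:
```python
import numpy as np
# command pose (.565,.171), tool yaw x at .18 ; rows relative to it
C=np.array([.539,.121]);
for gap in (.019,):
  for th in np.arange(1.65,3.36,.1):
    r=np.array([np.cos(th),np.sin(th)]);t=np.array([-r[1],r[0]])
    P=C+.045*r-gap*t; print('%.2f'%th,np.round((P-[.565,.171])*100,1),round(np.degrees(th+np.pi/2-np.pi-.18),0))
```

```text
1.65 [-1.1 -0.4] -6.0
1.75 [-1.5 -0.2] -0.0
1.85 [-2.  -0.2] 6.0
1.95 [-2.5 -0.1] 11.0
2.05 [-3.  -0.1] 17.0
2.15 [-3.5 -0.2] 23.0
2.25 [-3.9 -0.3] 29.0
2.35 [-4.4 -0.5] 34.0
2.45 [-4.9 -0.7] 40.0
2.55 [-5.3 -0.9] 46.0
2.65 [-5.7 -1.2] 52.0
2.75 [-6.  -1.5] 57.0
2.85 [-6.4 -1.9] 63.0
2.95 [-6.7 -2.3] 69.0
3.05 [-6.9 -2.7] 74.0
3.15 [-7.1 -3.1] 80.0
3.25 [-7.3 -3.6] 86.0
3.35 [-7.4 -4.1] 92.0
```

Call:
{"method": "drive_tool", "body": {
  "deltas": [
    {"hand":0,"offset":[-0.6,-0.1,0],"angular":[0,0,-1]},
    {"hand":0,"offset":[-1.1,-0.2,0],"angular":[0,0,-1]},
    {"hand":0,"offset":[-1.3,-0.2,0],"angular":[0,0,0]},
    {"hand":0,"offset":[-1.5,-0.2,0],"angular":[0,0,0]},
    {"hand":0,"offset":[-1.7,-0.2,0],"angular":[0,0,3]},
    {"hand":0,"offset":[-2.0,-0.2,0],"angular":[0,0,6]},
    {"hand":0,"offset":[-2.2,-0.15,0],"angular":[0,0,8.5]},
    {"hand":0,"offset":[-2.5,-0.1,0],"angular":[0,0,11]}
  ]
}}

```text
time: 4.03
tool_pos: [0.5411, 0.1702, 0.0927]
tcp_rot: [3.087, 0.583, 0.004]
wrist_force: [2.4, 0.1, -1.3]
width: 0.002
```

Run:
```python
from h import *
from workcell import bot
c=bot.read_camera('wrist');cv2.imwrite('pics/w2.png',c['frame']);np.savez('pics/w2.npz',**c)
s=bot.read_state();print(s['time'],s['tool_pos'],s['tcp_rot'],s['wrist_force'])
```

```text
4.075 [0.54063258 0.17008103 0.09262612] [3.08650431 0.58483974 0.0032361 ] [ 1.00901672 -0.24156367  0.14225225]
```

View pics/w2.png

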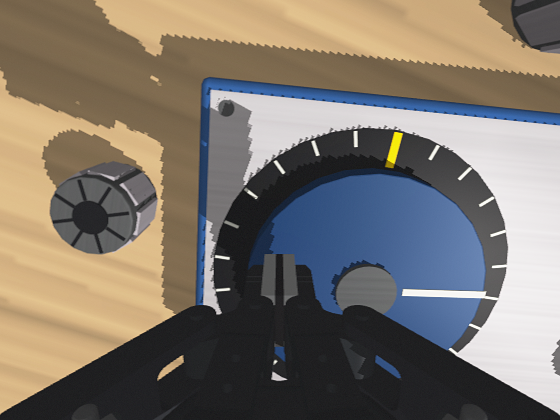

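The wrist view has the mark running from (403,293) to (486,295), the yellow line at (394,150), and the fingers beside the post. I'll work out the angle with a mark measure I can reuse.

```bash
cat > ang.py <<'E'
# mark line and yellow line from a wrist picture, fitted in world axes
from h import *
C0=np.array([.539,.121])
def angles(c,exp,C=C0):
    h=cv2.cvtColor(c['frame'],cv2.COLOR_BGR2HSV);H,S,V=[h[...,i].astype(int) for i in range(3)]
    o={}
    for nm,m,z,lo,hi,a0,tol in[('mark',(S<70)&(V>150),.076,.03,.061,exp,.45),('yellow',(H>20)&(H<35)&(S>150)&(V>120),.062,.064,.085,.204,.15)]:
        v,u=np.nonzero(m);P=np.array([ray(c,p,z)[:2] for p in zip(u,v)])-C
        r=np.hypot(*P.T);a=np.arctan2(P[:,1],P[:,0]);d=np.angle(np.exp(1j*(a-a0)))
        k=(r>lo)&(r<hi)&(abs(d)<tol)
        if k.sum()<15: print(nm,'few',k.sum());continue
        d=d[k]; med=np.median(d); P=P[k][abs(d-med)<.12]; l=cv2.fitLine(P.astype(np.float32),cv2.DIST_HUBER,0,.001,.001).ravel()
        v=l[:2]*np.sign(l[:2]@P.mean(0)); o[nm]=(np.arctan2(*P.mean(0)[::-1]),np.arctan2(v[1],v[0]),len(P),np.hypot(*P.T).min(),np.hypot(*P.T).max(),P.mean(0))
        print(nm,'radial %.3f line %.3f n %d r %.4f-%.4f'%o[nm][:5])
    return o
E
python3 - <<'E'
from ang import *
for n in('w1','w2'):
    c=dict(np.load(f'pics/{n}.npz'));print(n,'hub',ray(c,(366,290),.078) if n=='w2' else '');angles(c,-1.3)
E
```

```text
w1 hub 
mark radial -1.380 line -1.413 n 188 r 0.0305-0.0609
yellow radial 0.216 line 0.280 n 156 r 0.0661-0.0842
w2 hub [0.54007239 0.12014575 0.078     ]
mark radial -1.257 line -1.229 n 405 r 0.0301-0.0609
yellow radial 0.186 line 0.204 n 321 r 0.0647-0.0827
```

Call:
{"method": "drive_tool", "body": {
  "deltas": [
    {"hand":0,"offset":[-0.25,0,0],"angular":[0,0,3]},
    {"hand":0,"offset":[-0.5,0,0],"angular":[0,0,6]},
    {"hand":0,"offset":[-0.75,-0.05,0],"angular":[0,0,9]},
    {"hand":0,"offset":[-1.0,-0.1,0],"angular":[0,0,12]},
    {"hand":0,"offset":[-1.2,-0.15,0],"angular":[0,0,15]},
    {"hand":0,"offset":[-1.4,-0.2,0],"angular":[0,0,18]},
    {"hand":0,"offset":[-1.65,-0.3,0],"angular":[0,0,20.5]},
    {"hand":0,"offset":[-1.9,-0.4,0],"angular":[0,0,23]}
  ]
}}

```text
time: 5.08
tool_pos: [0.5215, 0.167, 0.0927]
tcp_rot: [-2.908, -1.184, -0.003]
wrist_force: [0.9, 3.0, -1.6]
width: 0.004
```

Call:
{"method": "drive_tool", "body": {
  "deltas": [
    {"hand":0,"offset":[-0.25,-0.1,0],"angular":[0,0,3]},
    {"hand":0,"offset":[-0.5,-0.2,0],"angular":[0,0,6]},
    {"hand":0,"offset":[-0.7,-0.3,0],"angular":[0,0,9]},
    {"hand":0,"offset":[-0.9,-0.4,0],"angular":[0,0,12]},
    {"hand":0,"offset":[-1.1,-0.55,0],"angular":[0,0,15]},
    {"hand":0,"offset":[-1.3,-0.7,0],"angular":[0,0,18]},
    {"hand":0,"offset":[-1.45,-0.85,0],"angular":[0,0,20.5]},
    {"hand":0,"offset":[-1.6,-1.0,0],"angular":[0,0,23]}
  ]
}}

```text
time: 6.08
tool_pos: [0.5048, 0.157, 0.0926]
tcp_rot: [-2.614, -1.74, -0.002]
wrist_force: [-1.2, 3.6, 1.4]
width: -0.001
```

Call:
{"method": "drive_tool", "body": {
  "deltas": [
    {"hand":0,"offset":[-0.2,-0.2,0],"angular":[0,0,3]},
    {"hand":0,"offset":[-0.4,-0.4,0],"angular":[0,0,6]},
    {"hand":0,"offset":[-0.55,-0.6,0],"angular":[0,0,9]},
    {"hand":0,"offset":[-0.7,-0.8,0],"angular":[0,0,12]},
    {"hand":0,"offset":[-0.8,-1.0,0],"angular":[0,0,14.5]},
    {"hand":0,"offset":[-0.9,-1.2,0],"angular":[0,0,17]},
    {"hand":0,"offset":[-0.95,-1.3,0],"angular":[0,0,18.5]},
    {"hand":0,"offset":[-0.95,-1.3,0],"angular":[0,0,18.5]}
  ]
}}

```text
time: 7.08
tool_pos: [0.4952, 0.1431, 0.0923]
tcp_rot: [-2.302, -2.137, 0.0]
wrist_force: [-1.8, 3.4, 0.6]
width: 0.001
```

Run:
```python
from ang import *
from workcell import bot
s=bot.read_state();print(s['time'],s['tool_pos'],s['wrist_force'],s['q'])
c=bot.read_camera('wrist');cv2.imwrite('pics/w3.png',c['frame']);np.savez('pics/w3.npz',**c)
angles(c,0)
t=bot.read_camera('top');cv2.imwrite('pics/t3.png',t['frame']);print('top');angles(t,0)
```

```text
7.075 [0.49516191 0.14314909 0.09226928] [-1.83567615  3.44285413  0.59414365] [2.32754045e-01 9.56175283e-02 2.07654274e+00 6.13392229e-04
 9.69805703e-01 3.06564666e-01]
mark radial -0.137 line -0.099 n 410 r 0.0300-0.0609
yellow radial 0.179 line 0.210 n 186 r 0.0700-0.0834
top
mark few 8
yellow few 13
```

View pics/w3.png

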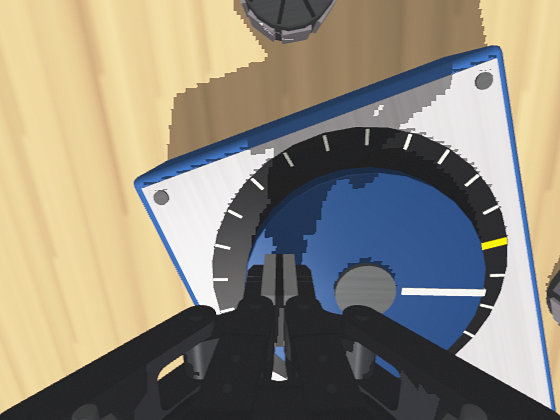

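The mark is at about -0.12 rad (tip at 486,293) and the yellow line at about 0.20 (494,244), so about 0.31 rad is left. I'll push most of that and measure again.

Call:
{"method": "drive_tool", "body": {
  "deltas": [
    {"hand":0,"offset":[-0.1,-0.2,0],"angular":[0,0,3]},
    {"hand":0,"offset":[-0.2,-0.45,0],"angular":[0,0,6]},
    {"hand":0,"offset":[-0.3,-0.7,0],"angular":[0,0,9]},
    {"hand":0,"offset":[-0.4,-0.9,0],"angular":[0,0,12]},
    {"hand":0,"offset":[-0.45,-1.1,0],"angular":[0,0,14.5]},
    {"hand":0,"offset":[-0.45,-1.2,0],"angular":[0,0,15.5]},
    {"hand":0,"offset":[-0.45,-1.2,0],"angular":[0,0,15.5]}
  ]
}}

```text
time: 8.05
tool_pos: [0.4908, 0.1307, 0.0922]
tcp_rot: [-1.993, -2.428, 0.001]
wrist_force: [-1.4, 1.6, 1.8]
width: -0.003
```

Run:
```python
from ang import *
from workcell import bot
s=bot.read_state();print(s['time'],s['tool_pos'],s['wrist_force'])
c=bot.read_camera('wrist');cv2.imwrite('pics/w4.png',c['frame']);np.savez('pics/w4.npz',**c)
angles(c,0.1)
f=c['frame'].astype(int);m=(abs(f-f.mean(2,keepdims=True)).max(2)<12)&(f.mean(2)>50)&(f.mean(2)<150)
b=blob(m,(366,290),50);e=cv2.fitEllipse(cv2.convexHull(b));H=ray(c,e[0],.079);print('hub',e,H);angles(c,.1,H[:2])
```

```text
8.05 [0.49080978 0.1307037  0.09217677] [-1.36762205  1.57604622  1.81540665]
mark radial 0.134 line 0.176 n 410 r 0.0300-0.0609
yellow radial 0.180 line 0.200 n 140 r 0.0722-0.0837
hub ((364.29736328125, 290.55078125), (55.15468978881836, 61.25341033935547), 79.54005432128906) [0.5385661  0.12075244 0.079     ]
mark radial 0.137 line 0.175 n 408 r 0.0300-0.0609
yellow radial 0.182 line 0.200 n 140 r 0.0727-0.0842
```

View pics/w4.png

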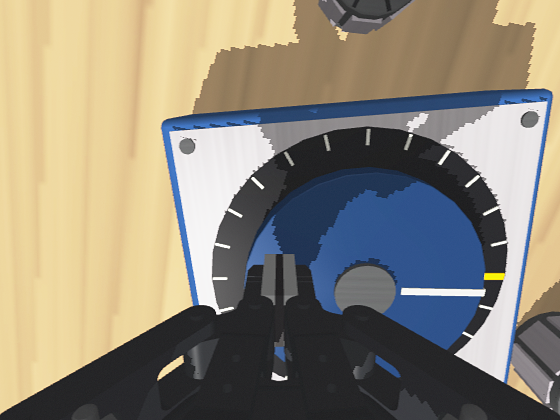

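The mark tip is at (486,293) and the inner end of the yellow line at (485,277). The line fits give 0.176 and 0.200 rad, which leaves about 1.7 mm at the rim. I'll push about 1 mm more at the post, then back off, lift and check.

Call:
{"method": "drive_tool", "body": {
  "deltas": [
    {"hand":0,"offset":[0,-0.06,0],"angular":[0,0,1]},
    {"hand":0,"offset":[0,-0.12,0],"angular":[0,0,1.5]},
    {"hand":0,"offset":[0,-0.12,0],"angular":[0,0,1.5]},
    {"hand":0,"offset":[0,0.5,0],"angular":[0,0,1.5]},
    {"hand":0,"offset":[0,1.3,0],"angular":[0,0,1.5]},
    {"hand":0,"offset":[0,1.8,1],"angular":[0,0,1.5]},
    {"hand":0,"offset":[0,1.8,4],"angular":[0,0,1.5]},
    {"hand":0,"offset":[0,1.8,8],"angular":[0,0,1.5]}
  ]
}}

```text
time: 9.1
tool_pos: [0.4903, 0.1491, 0.1727]
tcp_rot: [-1.959, -2.455, 0.003]
wrist_force: [0.1, 0.1, -0.8]
width: -0.0
```

Call:
{"method": "drive_tool", "body": {
  "deltas": [
    {"hand":0,"offset":[-1,0,3],"angular":[0,0,0]},
    {"hand":0,"offset":[-2,0,4],"angular":[0,0,0]},
    {"hand":0,"offset":[-2,0,4],"angular":[0,0,0]}
  ]
}}

```text
time: 9.48
tool_pos: [0.4707, 0.1491, 0.2128]
tcp_rot: [1.959, 2.455, 0.002]
wrist_force: [-0.6, 0.1, -0.1]
width: 0.002
```

Run:
```python
from ang import *
from workcell import bot
s=bot.read_state();print(s['time'],s['tool_pos'],s['wrist_force'],s['q'])
c=bot.read_camera('wrist');cv2.imwrite('pics/w5.png',c['frame']);np.savez('pics/w5.npz',**c)
angles(c,0.2)
```

```text
9.475 [0.47072698 0.14911521 0.21284642] [-0.60669888  0.05237802 -0.10802759] [ 2.56399880e-01 -7.10361119e-02  2.00409026e+00 -1.09981848e-04
  1.20699378e+00  3.27574750e-02]
mark radial 0.163 line 0.204 n 163 r 0.0303-0.0609
yellow radial 0.183 line 0.184 n 66 r 0.0690-0.0832
```

View pics/w5.png

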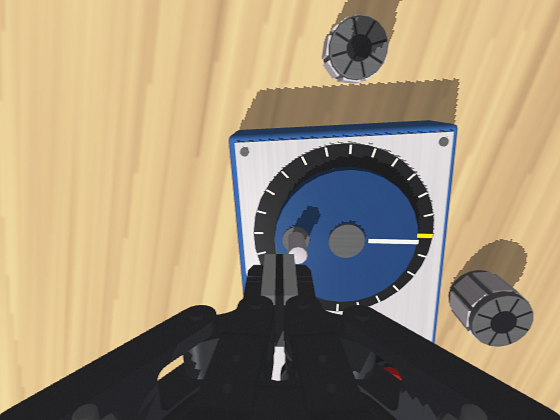

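The mark tip is at (418,241) and the yellow line at (425,236), and the angles agree to within about 0.02 rad (about 1 mm). The dies are untouched. Next I'll move above the green button, then cross-check the dial with the top camera.

Call:
{"method": "drive_tool", "body": {
  "deltas": [
    {"hand":0,"offset":[1,-2,0],"angular":[0,0,0]},
    {"hand":0,"offset":[2.5,-6,0],"angular":[0,0,0]},
    {"hand":0,"offset":[4,-11,0],"angular":[0,0,0]},
    {"hand":0,"offset":[5.5,-15.5,0],"angular":[0,0,0]},
    {"hand":0,"offset":[6.5,-18.5,-2],"angular":[0,0,0]},
    {"hand":0,"offset":[6.7,-19.4,-5],"angular":[0,0,0]},
    {"hand":0,"offset":[6.7,-19.4,-8],"angular":[0,0,0]},
    {"hand":0,"offset":[6.7,-19.4,-9],"angular":[0,0,0]}
  ]
}}

```text
time: 10.52
tool_pos: [0.5351, -0.0451, 0.1181]
tcp_rot: [-1.957, -2.45, 0.006]
wrist_force: [0.5, -0.1, -0.0]
width: -0.0
```

Run:
```python
from h import *
from workcell import bot
s=bot.read_state();print(s['time'],s['tool_pos'],s['wrist_force'])
w=bot.read_camera('wrist')['frame'];t=bot.read_camera('top')
f=t['frame'];h=cv2.cvtColor(f,cv2.COLOR_BGR2HSV)
a=cv2.resize(w,(400,300));b=cv2.resize(f[190:290,190:320],(390,300),interpolation=cv2.INTER_CUBIC)
cv2.imwrite('pics/c6.png',np.hstack([a,b]));np.savez('pics/t6.npz',**t)
```

```text
10.525 [ 0.53508472 -0.04508099  0.11810877] [ 0.46582864 -0.14735904 -0.0444653 ]
```

View pics/c6.png

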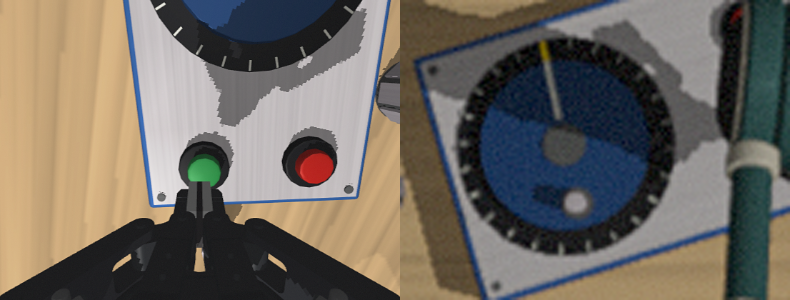

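The top crop shows the white mark running straight into the yellow line, and the fingertips are over the green button. Now the press, in small steps.

Call:
{"method": "drive_tool", "body": {
  "deltas": [
    {"hand":0,"offset":[0.2,0,-1.5],"angular":[0,0,0]},
    {"hand":0,"offset":[0.2,0,-3],"angular":[0,0,0]},
    {"hand":0,"offset":[0.2,0,-3.5],"angular":[0,0,0]},
    {"hand":0,"offset":[0.2,0,-3.8],"angular":[0,0,0]},
    {"hand":0,"offset":[0.2,0,-4],"angular":[0,0,0]},
    {"hand":0,"offset":[0.2,0,-4],"angular":[0,0,0]}
  ]
}}

```text
time: 11.38
tool_pos: [0.5401, -0.0451, 0.0825]
tcp_rot: [1.96, 2.455, 0.0]
wrist_force: [0.1, -0.0, 0.8]
width: -0.002
```

Call:
{"method": "drive_tool", "body": {
  "deltas": [
    {"hand":0,"offset":[-0.1,0,-0.3],"angular":[0,0,0]},
    {"hand":0,"offset":[-0.1,0,-0.5],"angular":[0,0,0]},
    {"hand":0,"offset":[-0.1,0,-0.6],"angular":[0,0,0]},
    {"hand":0,"offset":[-0.1,0,-0.6],"angular":[0,0,0]}
  ]
}}

```text
time: 11.88
tool_pos: [0.5402, -0.0452, 0.0771]
tcp_rot: [1.959, 2.453, 0.002]
wrist_force: [3.4, 1.1, 4.3]
width: -0.004
```

Call:
{"method": "drive_tool", "body": {
  "deltas": [
    {"hand":0,"offset":[-0.1,0,-0.2],"angular":[0,0,0]},
    {"hand":0,"offset":[-0.1,0,-0.3],"angular":[0,0,0]},
    {"hand":0,"offset":[-0.1,0,-0.3],"angular":[0,0,0]}
  ]
}}

```text
time: 12.25
tool_pos: [0.5399, -0.0453, 0.0759]
tcp_rot: [1.958, 2.452, 0.003]
wrist_force: [0.7, 1.0, 14.4]
width: 0.004
```

Force rose to 4.3 N at z 0.077 and then to 14 N at 0.0759. That matches a 6 mm spring button that has bottomed out. Retracting.

Call:
{"method": "drive_tool", "body": {
  "deltas": [
    {"hand":0,"offset":[0,0,0],"angular":[0,0,0]},
    {"hand":0,"offset":[0,0,1],"angular":[0,0,0]},
    {"hand":0,"offset":[0,0,4],"angular":[0,0,0]},
    {"hand":0,"offset":[0,0,9],"angular":[0,0,0]},
    {"hand":0,"offset":[-1,-3,14],"angular":[0,0,0]},
    {"hand":0,"offset":[-3,-8,16],"angular":[0,0,0]},
    {"hand":0,"offset":[-5,-12,16],"angular":[0,0,0]},
    {"hand":0,"offset":[-5,-12,16],"angular":[0,0,0]}
  ]
}}

```text
time: 13.25
tool_pos: [0.4853, -0.1669, 0.2322]
tcp_rot: [-1.963, -2.449, 0.003]
wrist_force: [0.5, 1.0, -0.4]
width: -0.001
```

Call:
{"method": "drive_tool", "body": {
  "deltas": [
    {"hand":0,"offset":[-1,-4,0],"angular":[0,0,0]},
    {"hand":0,"offset":[-3,-9,0],"angular":[0,0,0]},
    {"hand":0,"offset":[-4,-12,0],"angular":[0,0,0]},
    {"hand":0,"offset":[-4,-12,0],"angular":[0,0,0]},
    {"hand":0,"offset":[-4,-12,0],"angular":[0,0,0]}
  ]
}}

```text
time: 13.88
tool_pos: [0.4476, -0.2837, 0.2321]
tcp_rot: [-1.958, -2.453, -0.001]
wrist_force: [0.9, -0.4, 0.2]
width: -0.003
```

Run:
```python
from h import *
from workcell import bot
s=bot.read_state();print(s['time'],s['tool_pos'],s['wrist_force'])
t=bot.read_camera('top');f=t['frame'];np.savez('pics/t7.npz',**t)
cv2.imwrite('pics/t7.png',cv2.resize(f[140:290,160:380],(792,540),interpolation=cv2.INTER_CUBIC))
h=cv2.cvtColor(f,cv2.COLOR_BGR2HSV);H,S,V=[h[...,i].astype(int) for i in range(3)]
C=np.array([.538,.1205])
for nm,m,z,lo,hi in[('mark',(S<110)&(V>100),.076,.025,.062),('yellow',(H>18)&(H<38)&(S>110)&(V>70),.062,.064,.085)]:
    v,u=np.nonzero(m);P=np.array([ray(t,p,z)[:2] for p in zip(u,v)])-C;r=np.hypot(*P.T);a=np.arctan2(P[:,1],P[:,0]);k=(r>lo)&(r<hi)&(abs(a-.2)<.25);print(nm,k.sum(),np.median(a[k]))
```

```text
13.875 [ 0.44764133 -0.28370216  0.23210666] [ 0.91510441 -0.37553174  0.17967437]
mark 4 0.19439303782448525
yellow 13 0.20350293503132155
```

View pics/t7.png

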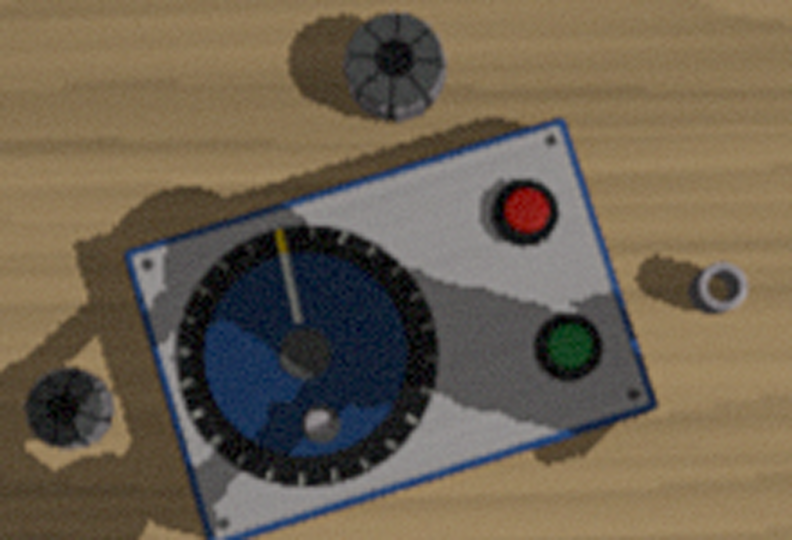

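The mark, from (298,320) to (287,255), runs straight into the yellow line at (281,238). Both buttons are out, the dies and ferrule are in place, and the arm is clear.

```bash
python3 -c "
from workcell import bot
print(bot.finish_job())"
```

```text
the job is handed in; nothing more can be done
None
```

The dial is lined up with the yellow line, the green button was pressed fully in, and I handed the job in at about 14 s with the arm clear. `finish_job` reports no verdict, so this rests on my own checks.

- **Dial:** I pushed the post about 1.6 rad anticlockwise with the shut fingers, and the wrist force readings stayed under about 5 N. The last top view puts the mark at 0.194 rad and the yellow line at 0.204, about 0.6 mm apart at the rim. That mark reading comes from only 4 pixels because the arm's shadow lay across the dial, but the mark also visibly runs straight into the line.
- **Disagreement:** before the press, the wrist view's two fits for the same lines differed by up to 0.04 rad. I put this down to an error of about 2 mm in the dial centre as that camera sees it. Each fit put the mark and the line within about 1.3 mm of each other.
- **Green button:** force rose to 4.3 N after about 5 mm of travel, then to 14 N at about 6 mm, so it reached its stop.
- **Everything else:** in the last picture both buttons look out, and the dies and ferrule stand where they were. The button state is judged by eye only.

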